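# Refit the volume knob and hold it in

## Task

The volume knob is off the headphone amplifier and stands on the grey silicone mat. Pick it up, turn it so that the flat in its bore matches the flat of the bare D-shaped spindle on top of the amplifier, push it fully home on the spindle, then press knob and spindle all the way in (this is the amplifier's press-and-hold power switch) and keep it pressed: finish with the gripper still holding the knob in. Leave the other things on the mat where they lie.

Things in the scene. Friction and masses are not known exactly. Their poses are not given: they have to be found in the camera images.
- knob_center (a point): The volume knob: round, black plastic with fine ribs round its side, 46 mm in diameter, 30 mm tall, about 70 g, loose, standing on the mat bore down. This point is its centre, 15 mm above its underside. z points up out of its top; x points to its white pointer line, which runs from the middle of the top to the rim and down the side. The flat of its bore is on the pointer's side.
- knob_bore (a point): The inner end of the knob's bore, on the knob's axis, 16 mm above its underside (same axes as the knob). The blind bore opens in the middle of the underside and is D-shaped: 11 mm in diameter, with a flat on the pointer's side, 8 mm from the flat to the opposite wall. It goes over the spindle only with both flats on the same side, within about 6 degrees.
- spindle_tip (a point): Centre of the tip of the bare steel volume spindle, which stands straight up from the amplifier: 10 mm in diameter, cut to a D by a flat along its whole length (7 mm from flat to opposite side), its last 2.5 mm bevelled. z points up; x points squarely out of the flat, so the x axes of knob and spindle agree when fitted. With the knob fully home this point touches the inner end of the bore.
- spindle_foot (a point): Where the spindle leaves the amplifier's top panel, inside a 3 mm high nut 14 mm across; the unpressed tip is 24 mm above it. With the knob home, its underside is 8 mm above the panel (4 mm when pressed in). The spindle can also be turned about its axis, against a light drag of 0.025 N m; it starts with the flat facing roughly away from the robot, within 60 degrees.
- plunger (a joint): The push switch under the spindle: how far the spindle is pressed down, in m; 0 is out, 0.004 all the way in. A spring pushes it out again: about 3 N to start it moving, 6 N at the stop.
- amp: The headphone amplifier, fixed: a flat aluminium box 150 mm deep (x), 190 mm wide (y), with black front and rear plates; its level top panel is 54 mm above the shelf. Origin under its middle; x points from its front to its rear, z up. The spindle stands 10 mm in front of the middle and 35 mm to the +y side, with dial marks round it. Nothing else stands more than 3 mm above the panel.
- mat: The grey silicone mat, fixed, 260 x 240 mm (x, y), 3 mm thick. Origin under its middle.
- tin: A round aluminium grease tin, 42 mm in diameter, 22 mm tall, standing on the mat. Origin at the centre of its underside. Leave alone.
- driver: A small screwdriver, 160 mm long, lying along the mat's far edge. Leave alone.
- hexkey: A dark L-shaped hex key, 75 mm long, 4 mm thick, lying along the mat's near edge. Leave alone.

How it is judged (in metres and radians):
On the way, in this order (a step that is already met when the one before it is completed fails the run):
1. the knob is picked up off the mat (height (world z) of knob_center above 0.05 m and contact force between the fingers and knob above 0.5 N), for 0.2 s.
2. the knob is fully home on the spindle, its flat on the spindle's flat (z of knob_bore in the frame of spindle_tip below 0.002 m and horizontal distance between knob_center and spindle_tip below 0.0025 m and angle between the x axis of knob_center and the x axis of spindle_tip, either way round below 0.2 rad), for 0.1 s.
At the end, for the whole second after the job is handed in: The knob sits fully home on the spindle (within 2 mm of depth, 2.5 mm of centre, flats within 0.2 rad, tilt under 0.1 rad), the spindle is pressed in by more than 3 of its 4 mm, and the gripper is still on the knob, pressing it down through the last second (all of step 2 and angle between knob_center's own z axis and vertical below 0.1 rad and value of joint plunger above 0.003 m and contact force between knob and amp above 2.5 N and contact force between the fingers and knob above 1 N); the arm keeps its last pose, push and grip.
It fails at once if the tin, the screwdriver or the hex key on the mat is moved by more than 25 mm (distance of any of tin, driver, hexkey from where it was at the start of the episode above 0.025 m).
It also fails if it takes over 45 s, if anything falls off the work surface, if the arm or the gripper's body presses on something with over 40 N, if the wrist force passes 120 N, or if a joint passes its speed limit or range.

## Robot

A 6-joint arm with a two-finger parallel gripper is mounted at the origin on the work surface. World frame = base frame: x ahead of the robot, y to its left, z up, the work surface at z = 0. Lengths are in mm, angles in rad, forces in N, time in s.
With the tool pointing down it reaches from about 275 to 750 mm from the base axis. Payload 10.2 kg.
Tool frame: the origin (TCP) lies midway between the tips of the shut fingers; the grasp point (between the pads) lies 19 mm behind it; z points along the fingers, y is the direction in which the jaws open and shut (so a half turn about z gives the same grasp; the last joint's range is limited). The gripper opens to 85 mm and grips with 20 to 120 N. Pads are 22 mm wide; open, the fingers measure 114 mm over their backs; the gripper's body (76 mm by 85 mm) begins 54 mm behind the grasp point. The pads swing forward as they close: fully open they stand 13 mm farther back than shut.
Start: joints at [-1.57, 0.313, 1.498, -0, 1.331, -0.223], TCP at [116.503, -511.916, 231.294] pointing down, gripper open.
Joint ranges: [-2.94, 2.94], [-0.97, 2.17], [0.19, 2.56], [-1.23, 4.37], [0.02, 3.11], [-2.88, 2.88]. Speed limits (rad/s): [2.39, 2.39, 3.01, 3.14, 3.14, 3.14].

## Interface

Orientations are given as a unit quaternion [w, x, y, z].
In Python, from rig import sense, optics, ctrl gives the robot as it stands.
- The arm moves only by the tool play_rows, never from a script. Its argument "plan" is a list of rows, each a list of 7 numbers: the shift along the world's x, y, z in mm, then the turn, a rotation vector about the world's x, y, z in rad, then the opening, from -1 (shut) to 1 (fully open), so that 0 is half open. A call has 1 to 5 rows; each row shifts and turns the pose as measured when the row begins; what a row does not reach is not made up. A row lasts 1/12 s, in which the tool goes at most 41.7 mm and 7.16 degrees, less where a joint would pass 70% of its speed; a pose out of reach is approached as far as the arm can. A call is refused whole if a number of a shift passes 41.7 or a number of a turn 0.125, either way. A call with a gripper value outside its range is refused whole. The fingers move at their own pace and stop on an object; "grip_force" is the grip in N (left out, the last holds). Time passes only in rows, so rows that do not move let the fingers close. It gives the time, the measured TCP pose, the force and the opening at its end, in the units of the state.
- sense(): the state, without advancing time (a new reading comes with each control period).
- optics.capture(name): name is "scene" or "top" or "wrist"; returns a dict with "img" (384x512x3 uint8, blue, green, red), "fx", "fy", "cx", "cy" (pixels), "dist" ([k1, k2, p1, p2, k3] as OpenCV has them; the pictures are not rectified), "world_to_cam" (4x4, takes a point from world to camera coordinates). Camera axes: x right, y up, looking along -z (the intrinsics and any distortion apply to the point x, -y, -z); pixel columns grow to the right and rows downward; lengths in mm; the calibration is good to about 2 mm. A picture is of the moment at which its call begins. There is no depth.
- ctrl.finish_job(): hands the job in, once; it reports no verdict.
The state is a dict: "time_s": time; "joints": joint angles; "dq": joint speeds; "tau": joint torques, N m; "eef_pos": TCP position; "ee_rot": TCP orientation; "force": force on the tool from outside, world axes, zero at the start; "wrist_torque": the same for the moment, N m; "grip_width": opening from 0.0 (shut) to 1.0 (fully open).
Only numpy, scipy, OpenCV 4.12 (cv2) and the standard library are available. Lean on these libraries where they do the work, as an engineer would, in place of code of your own. Each camera call takes 0.05 s, during which the arm holds its last target. There are 200 camera calls.

## Working session

There is one attempt and no reset: what is moved stays moved. The work goes in short steps, Python scripts to look and compute and a tool call to move; the robot and the scene stay as the last step left them, time stands still between calls to the robot, and variables do not carry over. Pictures are saved under pics/ and viewed, about 8 in all and at most 12, crops included, and the job is handed in when it is done.

Besides the shell and the picture viewer there is one more tool, called after ">>>" as name(argument=value, ...) on one line, values as JSON. play_rows: Moves the arm, as the interface text tells. Its arguments: {"type":"object","properties":{"plan":{"type":"array"},"grip_force":{"type":"number"}},"required":["plan"]}

```bash
mkdir -p pics
cat > h.py <<'E'
import numpy as np, cv2
from rig import sense, optics, ctrl
def cap(n):
    c=optics.capture(n); c['K']=np.array([[c['fx'],0,c['cx']],[0,c['fy'],c['cy']],[0,0,1.]]); c['d']=np.array(c['dist'],float); c['T']=np.array(c['world_to_cam'],float); return c
def ray(c,uv):
    p=cv2.undistortPoints(np.array([[uv]],float),c['K'],c['d'])[0,0]
    R=c['T'][:3,:3];t=c['T'][:3,3]
    return -R.T@t, R.T@np.array([p[0],-p[1],-1.])
def at_z(c,uv,z):
    o,d=ray(c,uv); return o+d*(z-o[2])/d[2]
def proj(c,P):
    q=(c['T'][:3,:3]@np.array(P,float).T).T+c['T'][:3,3]; q=q*[1,-1,-1]
    return cv2.projectPoints(q.reshape(-1,1,3),np.zeros(3),np.zeros(3),c['K'],c['d'])[0][:,0]
E
python3 - <<'E'
from h import *
import pickle
s=sense();print(s)
C={n:cap(n) for n in('top','scene')}
pickle.dump(C,open('c0.pkl','wb'))
for n in C:
    print(n,C[n]['T'].round(3).tolist(),C[n]['fx'],C[n]['dist']);cv2.imwrite(f'pics/{n}0.png',cv2.resize(C[n]['img'],(800,600),interpolation=cv2.INTER_CUBIC))
E
```

```text
{'time_s': 0.0, 'joints': array([-1.57043626e+00,  3.13443294e-01,  1.49842045e+00,  4.02003679e-05,
        1.33101723e+00, -2.23422322e-01]), 'dq': array([6.77019257e-04, 7.51926917e-04, 3.19848513e-04, 8.00462929e-05,
       7.04957948e-04, 4.79280891e-04]), 'tau': array([-1.37128634e-03, -4.12269902e+01, -2.59744906e+01, -2.67745327e-04,
        4.13768328e-03,  2.03623166e-06]), 'eef_pos': array([ 116.4942084 , -511.65277971,  230.74477474]), 'ee_rot': array([-6.37982628e-04,  9.93747036e-01,  1.11653091e-01,  9.10955324e-05]), 'force': array([-0.22504428,  0.99884797,  0.22730587]), 'wrist_torque': array([0.05193851, 0.00885566, 0.01304262]), 'grip_width': 1.0010012109120863}
top [[0.027, -0.999, 0.021, -13.605], [0.989, 0.03, 0.143, -553.086], [-0.144, 0.017, 0.989, -915.605], [0.0, 0.0, 0.0, 1.0]] 454.252154193929 [-0.09586333  0.          0.          0.          0.        ]
scene [[-0.883, 0.47, 0.01, 471.815], [-0.313, -0.604, 0.733, 124.956], [0.35, 0.644, 0.68, -967.907], [0.0, 0.0, 0.0, 1.0]] 371.36062808665747 [-0.06867492  0.          0.          0.          0.        ]
```

View pics/top0.png

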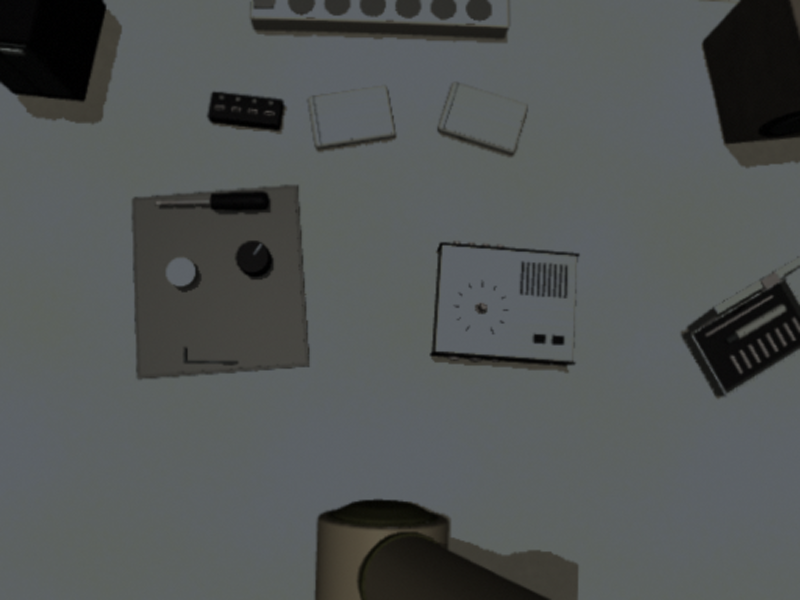

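View pics/scene0.png

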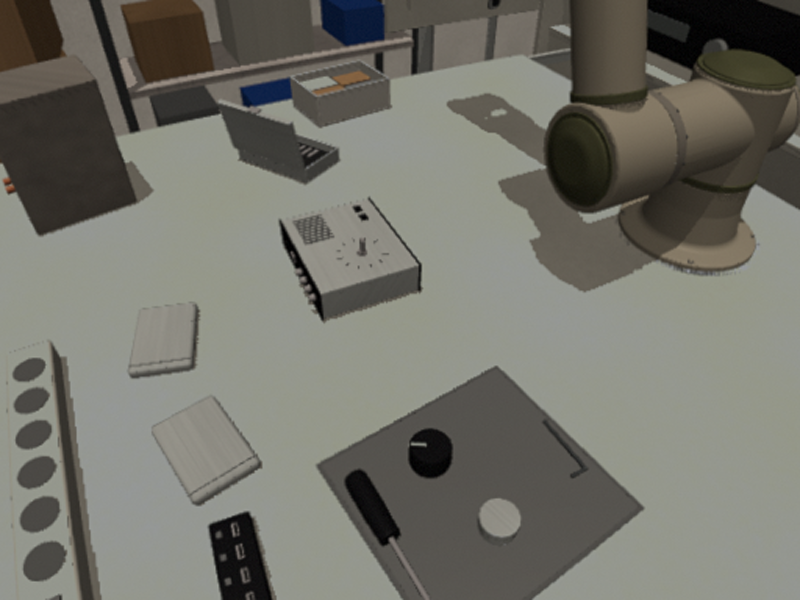

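The top view shows the knob at about (254,257), with its pointer towards the upper right (263,244). The tin is at (181,272) and the spindle at (483,307). In the scene view the knob top is at (430,445) and the spindle tip at (362,239).

Run:
```python
from h import *
import pickle
C=pickle.load(open('c0.pkl','rb'));k=.64
t,s=C['top'],C['scene']
f=lambda c,u,z: at_z(c,(u[0]*k,u[1]*k),z).round(1)
print('knob',f(t,(254,256),33),f(s,(430,445),33))
a,b=f(t,(254,256),33),f(t,(263,243),33);print('ptr',np.degrees(np.arctan2(*(b-a)[[1,0]])), f(t,(181,270),25))
print('spin',f(t,(483,307),78),f(s,(362,239),78))
print('amp corners',[f(t,u,54) for u in((440,246),(577,255),(573,361),(433,353))])
o,d=ray(t,(254*k,256*k))
w=cap('wrist');print('wrist',w['T'].round(3).tolist(),w['fx'],w['dist'])
p=proj(w,[[s_,0,0] for s_ in (0,)])
```

```text
knob [604.3 180.8  33. ] [605.2 184.   33. ]
ptr -31.642048988829384 [583.3 282.1  25. ]
spin [ 537.3 -126.2   78. ] [ 539.9 -125.    78. ]
amp corners [array([621.5, -71.4,  54. ]), array([ 615.4, -258.1,   54. ]), array([ 471.8, -251. ,   54. ]), array([477.6, -64.4,  54. ])]
wrist [[0.221, -0.975, -0.001, -524.036], [0.939, 0.214, -0.27, 35.108], [0.264, 0.059, 0.963, -379.179], [0.0, 0.0, 0.0, 1.0]] 301.18141224487465 [-0.05776745  0.          0.          0.          0.        ]
```

>>> play_rows(plan=[[30,28,0,0,0,0,1],[30,28,0,0,0,0,1],[30,28,0,0,0,0,1],[30,28,0,0,0,0,1],[30,28,0,0,0,0,1]])

```text
time_s: 0.57
eef_pos: [264.8, -370.4, 228.6]
ee_rot: [-0.002, 0.994, 0.106, -0.001]
force: [1.1, -0.6, 0.3]
grip_width: 1.003
```

>>> play_rows(plan=[[30,28,0,0,0,0,1],[30,28,0,0,0,0,1],[30,28,0,0,0,0,1],[30,28,0,0,0,0,1],[30,28,0,0,0,0,1]])

```text
time_s: 0.98
eef_pos: [415.3, -225.9, 228.5]
ee_rot: [-0.002, 0.994, 0.105, -0.001]
force: [-0.0, -0.8, 0.1]
grip_width: 0.999
```

>>> play_rows(plan=[[30,28,0,0,0,0,1],[30,28,0,0,0,0,1],[30,28,0,0,0,0,1],[10,10,0,0,0,0,1],[0,0,0,0,0,0,1]])

```text
time_s: 1.4
eef_pos: [519.3, -123.3, 227.5]
ee_rot: [-0.002, 0.994, 0.109, -0.001]
force: [-0.2, -0.1, 0.1]
grip_width: 1.0
```

Run:
```python
from h import *
import pickle
w=cap('wrist');pickle.dump(w,open('c1.pkl','wb'))
u=proj(w,[[538,-126,78]])[0];print(u,sense()['joints'].round(3))
x,y=(int(u[0])-40,int(u[1])-30);print(x,y)
full=cv2.resize(w['img'],(400,300));cr=cv2.resize(w['img'][max(y,0):y+60,x:x+80],(800,600),interpolation=cv2.INTER_CUBIC)
cv2.imwrite('pics/w1.png',np.clip(cr*1.8,0,255).astype(np.uint8))
```

```text
[264.54765069 158.54239055] [-0.456  0.336  1.477  0.003  1.333  0.896]
224 128
```

View pics/w1.png

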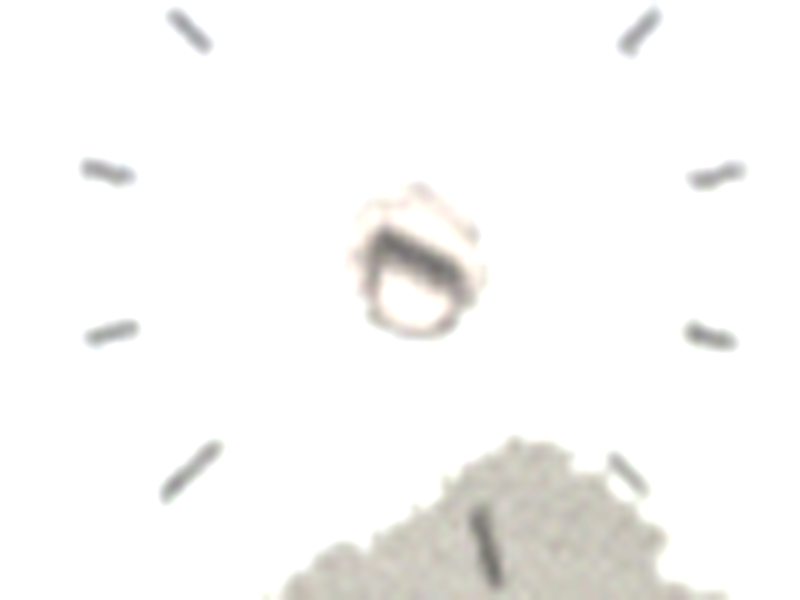

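The nut and spindle are at about (415,265) in the crop. The dark strip is the flat's face, with the bright tip face below it, so the flat points up and slightly right. I'll zoom in closer without the saturation.

Run:
```python
from h import *
import pickle
w=pickle.load(open('c1.pkl','rb'))
cr=w['img'][142:166,250:282].astype(float)
lo,hi=cr.min(),cr.max();print(lo,hi)
cr=cv2.resize(((cr-lo)/(hi-lo)*255).astype(np.uint8),(800,600),interpolation=cv2.INTER_CUBIC)
cv2.imwrite('pics/w2.png',cr)
```

```text
63.0 170.0
```

View pics/w2.png

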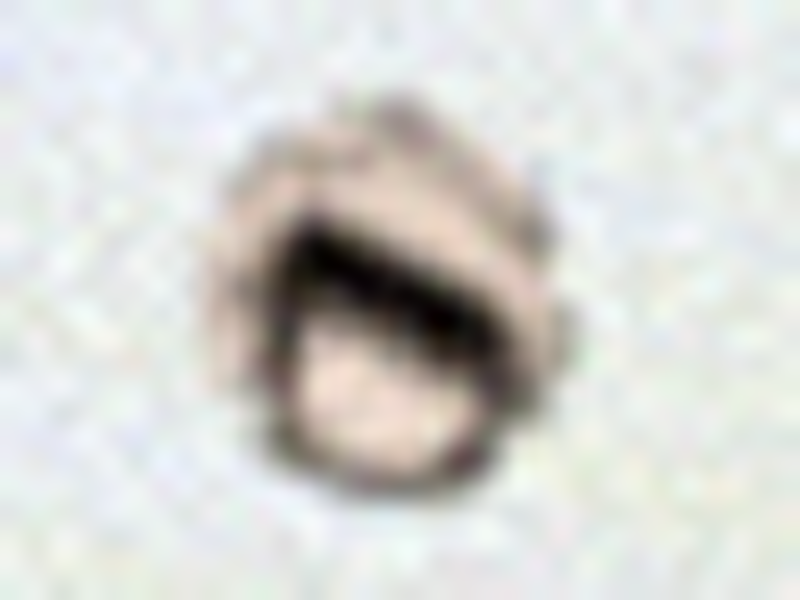

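Run:
```python
from h import *
import pickle
w=pickle.load(open('c1.pkl','rb'))
f=lambda u,v,z,x0=250,y0=142,k=25: at_z(w,(x0+(u+.5)/k-.5,y0+(v+.5)/k-.5),z)
print('tip',f(386,370,76),'nut',f(390,275,57))
a=f(300,240,68);b=f(480,330,68);d=b-a;print('flat normal',np.degrees(np.arctan2(-d[0],d[1]))%360,d)
a=f(300,320,78);b=f(475,395,78);d=b-a;print('edge2',np.degrees(np.arctan2(-d[0],d[1]))%360)
# dial marks in crop1 (x0=224,y0=128,k=10)
m=[(190,30),(640,30),(108,172),(717,176),(112,332),(711,337),(192,470),(628,475)]
P=np.array([f(*q,54,224,128,10)[:2] for q in m]);A=np.c_[2*P,np.ones(len(P))];s=np.linalg.lstsq(A,(P**2).sum(1),rcond=None)[0];print('dial centre',s[:2],np.hypot(*(P-s[:2]).T))
```

```text
tip [ 539.91689172 -126.02117035   76.        ] nut [ 540.87033314 -126.40085595   57.        ]
flat normal 165.9002763168122 [-1.98686747 -7.91021243  0.        ]
edge2 169.21550507843173
dial centre [ 539.7534159  -126.39800879] [33.09111149 33.23164879 33.22905565 32.99082911 32.96842513 32.96899634
 33.12048843 33.30346656]
```

The two spindle estimates agree: centre about (540,-126.2), flat normal about -13°. Next I move over the knob.

>>> play_rows(plan=[[10,39,0,0,0,0,1],[10,39,0,0,0,0,1],[10,39,0,0,0,0,1],[10,39,0,0,0,0,1],[10,39,0,0,0,0,1]])

```text
time_s: 1.87
eef_pos: [566.2, 65.5, 226.8]
ee_rot: [-0.001, 0.995, 0.1, -0.002]
force: [-0.4, -0.4, 0.2]
grip_width: 1.001
```

>>> play_rows(plan=[[10,39,-20,0,0,0,1],[10,39,-20,0,0,0,1],[15,35,-20,0,0,0,1],[5,5,-5,0,0,0,1],[0,0,0,0,0,0,1]])

```text
time_s: 2.28
eef_pos: [604.7, 181.3, 163.3]
ee_rot: [-0.001, 0.995, 0.1, -0.001]
force: [-0.0, -1.7, -0.1]
grip_width: 0.999
```

Run:
```python
from h import *
import pickle
w=cap('wrist');pickle.dump(w,open('c2.pkl','wb'))
u=proj(w,[[604.5,182,33]])[0];print(u,sense()['eef_pos'])
x,y=(int(u[0])-60,int(u[1])-45);print(x,y)
cr=cv2.resize(w['img'][max(y,0):y+90,x:x+120],(800,600),interpolation=cv2.INTER_CUBIC)
cv2.imwrite('pics/w3.png',np.clip(cr*2.,0,255).astype(np.uint8))
```

```text
[256.46130879 180.52348522] [604.30528849 180.72060057 163.64366547]
196 135
```

View pics/w3.png

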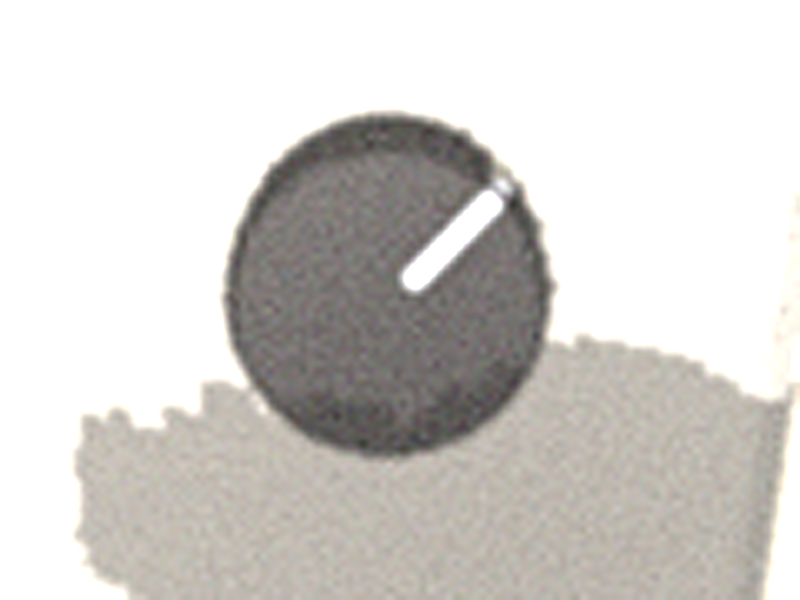

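The knob's top face is centred at about (389,302) in the crop with a radius of about 157. The pointer runs from (412,282) to (498,198).

Run:
```python
from h import *
import pickle
w=pickle.load(open('c2.pkl','rb'));k=800/120
f=lambda u,v,z: at_z(w,(196+(u+.5)/k-.5,135+(v+.5)/k-.5),z)
print(f(389,301,33),'diam',np.linalg.norm(f(231,301,33)-f(547,301,33)))
a,b=f(412,282,33),f(498,198,33);d=b-a;print(np.degrees(np.arctan2(d[1],d[0])))
s=sense();print(s['ee_rot'],s['joints'])
```

```text
[604.78296142 184.4746206   33.        ] diam 44.29870040264045
-33.42152919169837
[-8.29964065e-04  9.95033367e-01  9.95253463e-02 -1.61699365e-03] [0.10445483 0.60118055 1.2414737  0.00173764 1.30216484 1.47540616]
```

>>> play_rows(plan=[[0.5,3,-38,0,0,0,1],[0,0,-38,0,0,0,1],[0,0,-38,0,0,0,1],[0,0,-15,0,0,0,1],[0,0,0,0,0,0,1]])

```text
time_s: 2.75
eef_pos: [606.5, 173.3, 37.6]
ee_rot: [-0.0, 0.995, 0.095, 0.004]
force: [-0.0, -0.6, 0.8]
grip_width: 1.001
```

>>> play_rows(plan=[[-1.5,11,0,0,0,0,1],[0,0,0,0,0,0,1]])

```text
time_s: 2.92
eef_pos: [605.7, 181.7, 39.9]
ee_rot: [0.0, 0.996, 0.093, 0.004]
force: [-0.4, 0.0, -0.3]
grip_width: 0.999
```

>>> play_rows(plan=[[-0.5,2.5,-12,0,0,0,1],[0,0.5,-12,0,0,0,1],[0,0,-8,0,0,0,1],[0,0,-2,0,0,0,1],[0,0,0,0,0,0,1]])

```text
time_s: 3.33
eef_pos: [607.6, 184.8, 8.2]
ee_rot: [0.0, 0.996, 0.093, 0.009]
force: [0.2, -0.3, -0.0]
grip_width: 1.004
```

>>> play_rows(plan=[[-2.5,-0.5,-3,0,0.018,0,1],[0,0,0,0,0,0,1]])

```text
time_s: 3.5
eef_pos: [604.9, 184.2, 4.9]
ee_rot: [-0.001, 0.996, 0.093, -0.001]
force: [0.3, -0.9, -0.4]
grip_width: 0.998
```

Now close, with a moderate force.

>>> play_rows(plan=[[0,0,0,0,0,0,0.1],[0,0,0,0,0,0,-0.3],[0,0,0,0,0,0,-1],[0,0,0,0,0,0,-1],[0,0,0,0,0,0,-1]], grip_force=50)

```text
time_s: 3.92
eef_pos: [605.7, 184.3, 6.1]
ee_rot: [-0.001, 0.996, 0.093, -0.0]
force: [0.8, 0.0, -0.6]
grip_width: 0.524
```

>>> play_rows(plan=[[0,0,0,0,0,0,-1],[0,0,0,0,0,0,-1],[0,0,0,0,0,0,-1],[0,0,0,0,0,0,-1]])

```text
time_s: 4.25
eef_pos: [605.5, 184.2, 6.0]
ee_rot: [-0.001, 0.996, 0.093, -0.0]
force: [-0.5, -0.2, -1.1]
grip_width: 0.524
```

Gripped: 0.524 × 85 ≈ 45 mm. Lift, then traverse while turning about +20°.

>>> play_rows(plan=[[0,0,15,0,0,0,-1],[0,0,30,0,0,0,-1],[0,0,35,0,0,0,-1],[0,0,20,0,0,0,-1],[0,0,10,0,0,0,-1]])

```text
time_s: 4.67
eef_pos: [602.2, 183.8, 115.8]
ee_rot: [-0.001, 0.996, 0.093, -0.005]
force: [0.2, 1.0, -0.4]
grip_width: 0.521
```

>>> play_rows(plan=[[-5,-25,0,0,0,0.04,-1],[-7,-35,0,0,0,0.04,-1],[-7,-35,0,0,0,0.04,-1],[-7,-35,0,0,0,0.04,-1],[-7,-35,0,0,0,0.04,-1]])

```text
time_s: 5.08
eef_pos: [568.2, 19.9, 117.2]
ee_rot: [-0.001, 0.98, 0.201, -0.002]
force: [0.7, 1.1, -1.4]
grip_width: 0.52
```

>>> play_rows(plan=[[-7,-35,0,0,0,0.04,-1],[-7,-35,0,0,0,0.04,-1],[-7,-35,0,0,0,0.04,-1],[-5,-20,0,0,0,0,-1],[0,0,0,0,0,0,-1]])

```text
time_s: 5.5
eef_pos: [537.6, -116.1, 114.5]
ee_rot: [-0.001, 0.965, 0.261, -0.004]
force: [0.0, 0.7, -1.5]
grip_width: 0.527
```

>>> play_rows(plan=[[2.5,-10,0,0,0.008,0,-1],[0,0,0,0,0,0,-1],[0,0,0,0,0,0,-1]])

```text
time_s: 5.75
eef_pos: [540.0, -126.6, 113.3]
ee_rot: [-0.003, 0.966, 0.26, -0.009]
force: [0.5, 0.2, -1.2]
grip_width: 0.524
```

Run:
```python
from h import *
import pickle
w=cap('wrist');t=cap('top');s=sense();pickle.dump((w,t,s),open('c3.pkl','wb'))
p=s['eef_pos'];zt=p[2]+28
u=proj(w,[[p[0],p[1],zt]])[0];print(u,p,s['ee_rot'].round(4),s['joints'].round(2))
x,y=(int(u[0])-80,int(u[1])-60);print(x,y)
cr=cv2.resize(w['img'][max(y,0):y+120,x:x+160],(800,600),interpolation=cv2.INTER_CUBIC)
cv2.imwrite('pics/w4.png',np.clip(cr*2.,0,255).astype(np.uint8))
```

```text
[256.22174659 271.10816894] [ 540.11922544 -126.31436524  113.43919301] [-0.0031  0.9655  0.2602 -0.0089] [-0.44  0.5   1.54 -0.01  1.11  0.61]
176 211
```

View pics/w4.png

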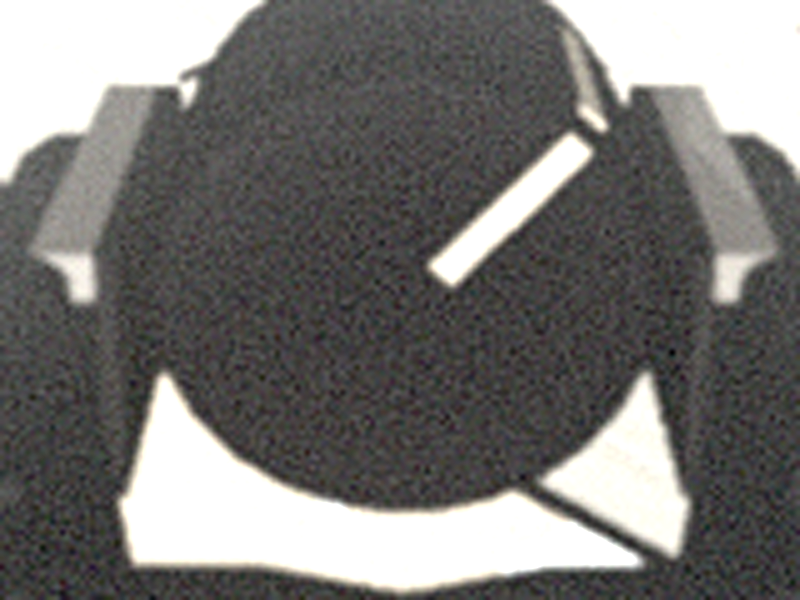

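The knob in hand shows its pointer running from (440,275) to (585,140). Its front rim arcs through (165,375), (405,510) and (645,375).

Run:
```python
from h import *
import pickle
w,t,s=pickle.load(open('c3.pkl','rb'));k=5
z=s['eef_pos'][2]+27.5
f=lambda u,v: at_z(w,(176+(u+.5)/k-.5,211+(v+.5)/k-.5),z)[:2]
P=np.array([f(*q) for q in((165,375),(240,460),(320,500),(405,510),(490,500),(560,465),(645,375))])
q=np.linalg.lstsq(np.c_[2*P,np.ones(len(P))],(P**2).sum(1),rcond=None)[0];print('centre',q[:2],'r',np.sqrt(q[2]+q[:2]@q[:2]))
d=f(585,140)-f(440,275);print('ptr',np.degrees(np.arctan2(d[1],d[0])),f(440,275),f(585,140))
```

```text
centre [ 540.59170648 -126.0303172 ] r 22.706621274216733
ptr -12.984143231093427 [ 543.80051159 -127.83997004] [ 560.90372195 -131.78357195]
```

>>> play_rows(plan=[[0,0,-10,0,-0.018,0,-1],[0,0,-12,0,0,0,-1],[0,0,-6,0,0,0,-1],[0,0,0,0,0,0,-1],[0,0,0,0,0,0,-1]])

```text
time_s: 6.27
eef_pos: [541.3, -122.2, 84.9]
ee_rot: [-0.001, 0.965, 0.263, 0.001]
force: [0.1, -0.4, -1.2]
grip_width: 0.521
```

>>> play_rows(plan=[[-1.3,-4,0,0,0,0,-1],[0,0,0,0,0,0,-1],[0,0,0,0,0,0,-1]])

```text
time_s: 6.52
eef_pos: [540.6, -126.1, 86.1]
ee_rot: [-0.0, 0.965, 0.264, 0.001]
force: [0.5, 0.1, -0.4]
grip_width: 0.524
```

>>> play_rows(plan=[[-0.5,0,-2,0,0,0,-1],[0,0,-2,0,0,0,-1],[0,0,-1,0,0,0,-1],[0,0,0,0,0,0,-1]])

```text
time_s: 6.85
eef_pos: [540.4, -126.5, 81.5]
ee_rot: [0.0, 0.965, 0.263, 0.002]
force: [-0.4, -0.3, 0.0]
grip_width: 0.525
```

>>> play_rows(plan=[[-0.3,0.2,-1.5,0,0,0,-1],[0,0,-1.5,0,0,0,-1],[0,0,-1.5,0,0,0,-1]])

```text
time_s: 7.1
eef_pos: [540.3, -126.4, 76.9]
ee_rot: [0.001, 0.965, 0.263, 0.002]
force: [1.3, 0.1, -0.3]
grip_width: 0.527
```

>>> play_rows(plan=[[0,0,-2,0,0,0,-1],[0,0,-2,0,0,0,-1],[0,0,-2,0,0,0,-1]])

```text
time_s: 7.35
eef_pos: [540.4, -126.5, 70.3]
ee_rot: [0.001, 0.965, 0.263, 0.002]
force: [0.6, -1.2, 0.2]
grip_width: 0.521
```

>>> play_rows(plan=[[0,0,-2,0,0,0,-1],[0,0,-2,0,0,0,-1],[0,0,-1.5,0,0,0,-1],[0,0,-0.5,0,0,0,-1]])

```text
time_s: 7.68
eef_pos: [540.5, -126.4, 63.5]
ee_rot: [0.001, 0.965, 0.263, 0.002]
force: [-0.7, -0.1, 2.4]
grip_width: 0.521
```

>>> play_rows(plan=[[0,0,-1,0,0,0,-1],[0,0,-1,0,0,0,-1],[0,0,-1,0,0,0,-1]])

```text
time_s: 7.93
eef_pos: [540.5, -126.5, 61.1]
ee_rot: [0.001, 0.965, 0.263, 0.002]
force: [-1.9, 0.5, 5.4]
grip_width: 0.524
```

>>> play_rows(plan=[[0,0,-1,0,0,0,-1],[0,0,-1,0,0,0,-1],[0,0,-1.5,0,0,0,-1]])

```text
time_s: 8.18
eef_pos: [540.8, -126.6, 60.1]
ee_rot: [0.001, 0.965, 0.264, 0.003]
force: [-9.4, 2.9, 23.9]
grip_width: 0.527
```

>>> play_rows(plan=[[-0.3,0.1,-0.7,0,0,0,-1],[-0.3,0.1,-0.7,0,0,0,-1]])

```text
time_s: 8.35
eef_pos: [540.6, -126.5, 60.5]
ee_rot: [0.002, 0.965, 0.264, 0.003]
force: [-2.2, 1.3, 6.9]
grip_width: 0.522
```

Run:
```python
from h import *
w=cap('wrist')
for i in range(6):
    if i: cap('wrist')
    s=sense();print(s['time_s'],s['eef_pos'].round(2),s['force'].round(1),s['ee_rot'].round(4))
p=s['eef_pos'];u=proj(w,[[p[0],p[1],p[2]+28]])[0];x,y=176,211
cr=cv2.resize(w['img'][y:y+120,x:x+160],(800,600),interpolation=cv2.INTER_CUBIC)
cv2.imwrite('pics/w5.png',np.clip(cr*2.,0,255).astype(np.uint8))
c=cap('scene');v=proj(c,[[540,-126,70]])[0].astype(int)
cv2.imwrite('pics/s5.png',cv2.resize(c['img'][v[1]-36:v[1]+36,v[0]-48:v[0]+48],(800,600),interpolation=cv2.INTER_CUBIC))
```

```text
8.4 [ 540.6  -126.52   60.5 ] [-2.6  0.3  7.7] [0.0021 0.9646 0.2637 0.0033]
8.45 [ 540.61 -126.52   60.46] [-2.6  0.5  8.1] [0.002  0.9646 0.2637 0.0032]
8.5 [ 540.61 -126.55   60.46] [-2.3  1.2  9.2] [0.002  0.9646 0.2637 0.0032]
8.55 [ 540.63 -126.52   60.47] [-3.1  1.   8.8] [0.002  0.9646 0.2638 0.0032]
8.6 [ 540.6  -126.51   60.44] [-3.3  1.5  8.9] [0.002  0.9646 0.2637 0.0032]
8.65 [ 540.6  -126.54   60.46] [-2.3  0.2  7.1] [0.002  0.9646 0.2637 0.0032]
```

View pics/w5.png

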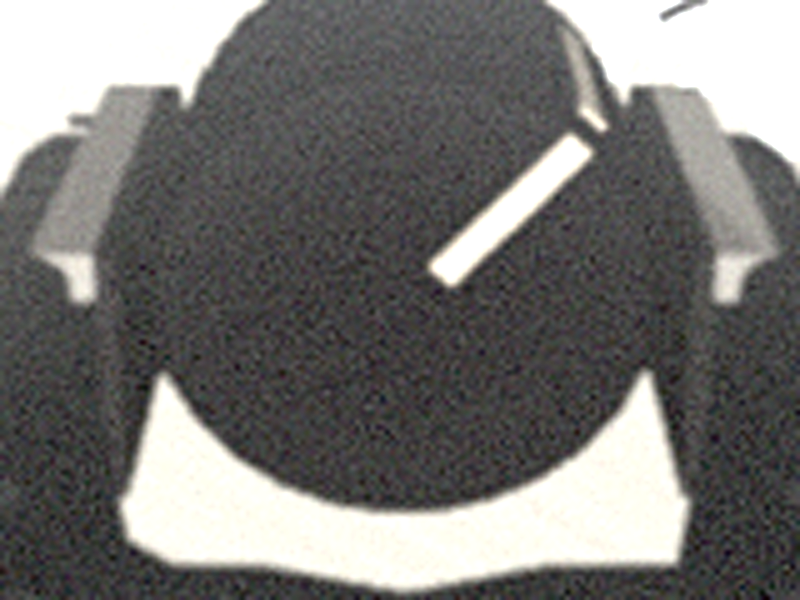

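View pics/s5.png

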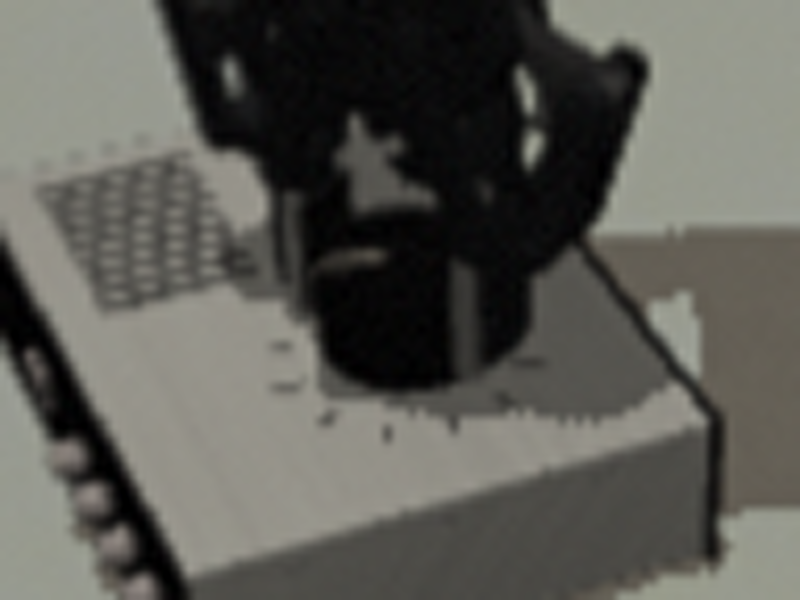

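The knob hasn't shifted in the grip (same pixels as before) and sits just above the panel. The push is steady at about 8 N. I'll add a little for margin.

>>> play_rows(plan=[[0,0,-1,0,0,0,-1],[0,0,-1,0,0,0,-1]])

```text
time_s: 8.87
eef_pos: [540.8, -126.6, 60.3]
ee_rot: [0.002, 0.965, 0.264, 0.004]
force: [-6.9, 2.1, 13.2]
grip_width: 0.526
```

Run:
```python
from h import *
for i in range(6):
    cap('wrist');s=sense();print(s['time_s'],s['eef_pos'].round(2),s['force'].round(1),s['grip_width'])
if 9<s['force'][2]<32: print(ctrl.finish_job())
```

```text
8.9167 [ 540.81 -126.57   60.31] [-4.7  2.7 12.6] 0.5268624691885351
8.9667 [ 540.81 -126.58   60.31] [-5.4  2.2 12.4] 0.5262477902977597
9.0167 [ 540.81 -126.62   60.31] [-4.7  1.8 11.9] 0.5226563812424453
9.0667 [ 540.8  -126.57   60.32] [-4.5  1.5 12.5] 0.5244837922768452
9.1167 [ 540.8  -126.58   60.31] [-5.4  2.2 13.2] 0.519616824115925
9.1667 [ 540.79 -126.59   60.31] [-4.5  2.6 13.2] 0.52472074075211
the job is handed in; nothing more can be done
None
```

The knob is on the spindle, pressed in and still held by the gripper. I handed the job in at about 9.2 s; no verdict was reported.

- **Fit:** I picked the knob up and turned it about 20° so its pointer was at -13°. I had estimated the spindle's flat at -11° to -14°. It went on with almost no force until it was home.
- **Press:** The gripper ended at 60.3 mm, and I expected about 61 mm with the spindle all the way in. In the last checks the downward push held steady at 12–13 N, against about 6 N for the spring at its stop.
- **Grip and knob:** The grip stayed at about 45 mm. The wrist picture showed the knob had not slipped or turned in the gripper, and tilt was under 0.01 rad.
- **Other readings:** About 5 N of sideways force remained, and the gripper sat about 0.8 mm from the measured spindle centre (the limit is 2.5 mm). The push briefly reached 24 N, and I eased it off. I did not look at the tin, screwdriver or hex key again, but no move went near them.

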